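# Seat the marking template on its three-ball base

## Robot

A 6-joint arm with a two-finger parallel gripper is mounted at the origin on the work surface. World frame = base frame: x ahead of the robot, y to its left, z up, the work surface at z = 0. Lengths are in m, angles in degrees, forces in N, time in s.
With the tool pointing down it reaches from about 0.3 to 0.75 m from the base axis. Payload 8.5 kg.
Tool frame: the origin (TCP) lies midway between the tips of the shut fingers; the grasp point (between the pads) lies 19 mm behind it (env.grip_depth is the distance from the TCP to the grasp point, in m); x points along the fingers, y is the direction in which the jaws open and shut, and the axes are right-handed (so a half turn about x gives the same grasp; the last joint's range is limited). The gripper opens to 85 mm and grips with 20 to 120 N. Pads are 22 mm wide; open, the fingers measure 114 mm over their backs; the gripper's body (76 mm by 85 mm) begins 54 mm behind the grasp point. The pads swing forward as they close: fully open they stand 13 mm farther back than shut.
Start: joints at [-76.965, 21.807, 74.336, -0, 83.858, -12.336], TCP at [0.236, -0.497, 0.193] pointing down, gripper open.
Joint ranges: [-178.18, 178.18], [-50.72, 133.34], [12.68, 142.11], [-81.47, 261.47], [9.98, 163.14], [-165.26, 165.26]. Speed limits (degrees/s): [136.94, 136.94, 180, 180, 180, 180].

## Interface

Orientations are given as a 3x3 rotation matrix whose columns are the frame's x, y, z axes.
In Python, from rig import env gives the robot as it stands.
- The arm moves only by the tool play_rows, never from a script. Its arguments are lists of equal length, an entry for each row: "travel": the shift along the world's x, y, z in cm, a list of three; "rotation": the turn, a rotation vector about the world's x, y, z in rad, a list of three; "claw": the finger opening in cm, from 0 to 8.54. A call has 1 to 12 rows; each row shifts and turns the pose as measured when the row begins; what a row does not reach is not made up. A row lasts 1/12 s, in which the tool goes at most 41.7 mm and 7.16 degrees, less where a joint would pass 70% of its speed; a pose out of reach is approached as far as the arm can. A call is refused whole if a number of a shift passes 4.17 or a number of a turn 0.125, either way. A call with a gripper value outside its range is refused whole. The fingers move at their own pace and stop on an object; "squeeze" is the grip in N (left out, the last holds). Time passes only in rows, so rows that do not move let the fingers close. It gives the time, the measured TCP pose, the force and the opening at its end, in the units of the state.
- env.observe(): the state, without advancing time (a new reading comes with each control period).
- env.get_image(name): name is "scene" or "side" or "wrist"; returns the picture (384x512x3 uint8, red, green, blue); there is no depth.
- env.camera_info(name): a dict with "vertical_fov" (degrees; the focal length in pixels is half the picture's height over the tangent of half this angle, whatever the lens; pixels are square), "cx", "cy" (the principal point, pixels), "eye" and "rotation" of the camera in the world. Camera axes: x right, y down, z forward; pixel columns grow to the right and rows downward; lengths in m; the calibration is good to about 2 mm. A picture is of the moment at which its call begins: read the wrist's pose just before it. camera_info takes no time and is no camera call; for the wrist camera it gives the pose at the moment of the call.
- env.close_job(): hands the job in, once; it reports no verdict.
The state is a dict: "time_s": time; "q": joint angles; "qvel": joint speeds; "joint_efforts": joint torques, N m; "position": TCP position; "tool_rot": TCP orientation; "ft_force": force on the tool from outside, world axes, zero at the start; "wrist_torque": the same for the moment, N m; "grip_width": finger opening in m.
Only numpy, scipy, OpenCV 4.12 (cv2) and the standard library are available. Lean on these libraries where they do the work, as an engineer would, in place of code of your own. Each camera call takes 0.05 s, during which the arm holds its last target.

## Task

Take the five-sided marking template by its wooden grip, lower it onto the three balls of the dark steel base with its narrow end over the single ball that stands alone, and press it down between the two side catches until they snap over its edges and their springs pull it fully home. Set it down by hand rather than dropping it in, let go, and leave the similar square plate where it is.

Things in the scene. Friction and masses are not known exactly. Their poses are not given: they have to be found in the camera images.
- template_center (a point): Loose five-sided aluminium template, 104 (x) by 100 by 18 mm thick, 0.25-0.5 kg, narrow end at +x, upright wooden grip on top: 16 mm thick in x, 60 long in y, 42 tall; grasp across the 16. Point: centre of the grip, 39 mm above the plate's underside, 21 above its top. z up. Three V grooves underneath fit the balls and centre it from up to 8 mm off once let go.
- seat (a point): Seat of the fixed dark steel base, 24.5 mm above the bench; x to the lone ball, z up. Three 14 mm balls, tops at 35 mm, 38 mm from the point: one at +x, two on the -x side. Home: template_center 39 mm straight above this point, x axes parallel. Catches at +y and -y (14 mm ahead in x) reach 65 mm above the bench; plate meets them some 28 mm before home.
- catch_l (a joint): One of the two like spring catches, the one on the base's +y side: a steel roller with an outward-leaning lip. Value: travel outward in m, 0 with no plate, about 0.009 as the plate's widest part passes, about 0.002 when home. Pressing the plate past both takes 5 to 12 N; from about 10 mm above home they pull it down with 8 to 15 N. Let go before that, it tips off the lips.
- square_center (a point): The lookalike to be left alone: a plain square aluminium plate 74 by 74 by 18 mm with the same wooden grip, loose on the bench. Point: centre of its grip, 39 mm above the bench.

How it is judged (in metres and radians):
At the end, for the whole second after the job is handed in: The template lies at rest, released, fully home on the three balls: the centre of its grip within 5 mm sideways and 3 mm in height of its home point over the seat, its long axis within 5 degrees of the seat's x, level within 3.5 degrees (horizontal distance between template_center and seat below 0.005 m and z of template_center in the frame of seat between 0.036 and 0.042 m and angle between the x axis of template_center and the x axis of seat, either way round below 0.09 rad and angle between template_center's own z axis and vertical below 0.06 rad and linear speed of template below 0.02 m/s); the robot touches nothing.
It fails at once if the template is dropped into the base: falling free of the fingers more than 33 mm above its home height over the seat (z of template_center in the frame of seat above 0.072 m and horizontal distance between template_center and seat below 0.08 m and linear speed of template above 0.3 m/s and contact force between the fingers and template below 0.05 N).
It fails at once if the square plate is moved by more than 30 mm (distance of square_center from where it was at the start of the episode above 0.03 m).
It also fails if it takes over 38 s, if anything falls off the work surface, if the arm or the gripper's body presses on something with over 40 N, if the wrist force passes 120 N, or if a joint passes its speed limit or range.

## Working session

There is one attempt and no reset: what is moved stays moved. The work goes in short steps, Python scripts to look and compute and a tool call to move; the robot and the scene stay as the last step left them, time stands still between calls to the robot, and variables do not carry over. Pictures are saved under pics/ and viewed, and the job is handed in when it is done.

Besides the shell and the picture viewer there is one more tool, called after ">>>" by a JSON object that holds its "fn" and its "kwargs". play_rows: Moves the arm, as the interface text tells. Its arguments: {"type":"object","properties":{"travel":{"type":"array","items":{"type":"array","items":{"type":"number"}}},"rotation":{"type":"array","items":{"type":"array","items":{"type":"number"}}},"claw":{"type":"array","items":{"type":"number"}},"squeeze":{"type":"number"}},"required":["travel","rotation","claw"]}

```bash
mkdir -p pics
cat > a.py <<'E'
from rig import env
import cv2, numpy as np
for n in ["scene","side","wrist"]:
    print(n, {k:(np.round(v,3).tolist() if not isinstance(v,(float,int)) else round(v,3)) for k,v in env.camera_info(n).items()})
    cv2.imwrite(f"pics/{n}0.png", env.get_image(n)[:,:,::-1])
print(env.observe())
E
python3 a.py; ls
```

```text
scene {'vertical_fov': 47.763, 'cx': 256.995, 'cy': 192.705, 'eye': [0.839, 0.312, 0.735], 'rotation': [[-0.644, 0.647, -0.407], [0.765, 0.537, -0.356], [-0.012, -0.541, -0.841]]}
side {'vertical_fov': 54.076, 'cx': 257.008, 'cy': 196.606, 'eye': [0.221, 0.422, 0.657], 'rotation': [[-0.772, -0.485, 0.411], [-0.635, 0.574, -0.517], [0.015, -0.66, -0.751]]}
wrist {'vertical_fov': 61.879, 'cx': 253.2, 'cy': 194.011, 'eye': [0.305, -0.463, 0.374], 'rotation': [[0.429, -0.862, -0.27], [-0.903, -0.409, -0.128], [-0.001, 0.299, -0.954]]}
{'time_s': 0.15, 'q': array([-7.69665326e+01,  2.18331189e+01,  7.43698344e+01, -5.95804278e-04,
        8.38580464e+01, -1.23362315e+01]), 'qvel': array([-0.06055307, -0.09654066, -0.05126511,  0.036482  , -0.02685857,
        0.03096956]), 'joint_efforts': array([ 9.73112765e-04, -4.48627532e+01, -2.31345856e+01, -2.12966875e-04,
        3.73053714e-03,  1.27641368e-05]), 'position': array([ 0.23558604, -0.49671856,  0.1923734 ]), 'tool_rot': array([[-2.50171728e-04,  4.28458220e-01, -9.03561559e-01],
       [ 1.03488696e-03, -9.03560993e-01, -4.28458238e-01],
       [-9.99999433e-01, -1.04227221e-03, -2.17360409e-04]]), 'ft_force': array([-0.65017589,  0.47092267, -0.73692376]), 'wrist_torque': array([-0.06015953,  0.0309561 , -0.00444359]), 'grip_width': 0.08522248433425851}
a.py
pics
```

View pics/scene0.png

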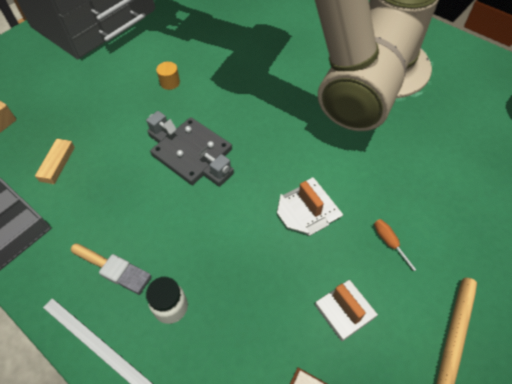

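View pics/side0.png

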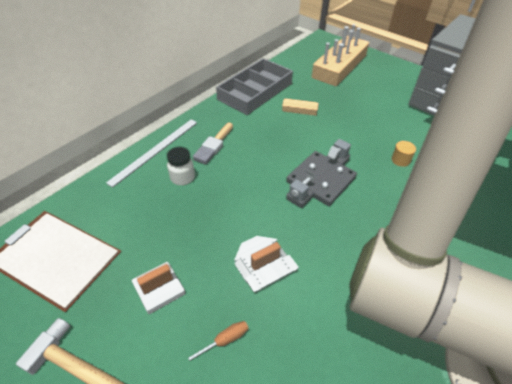

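View pics/wrist0.png

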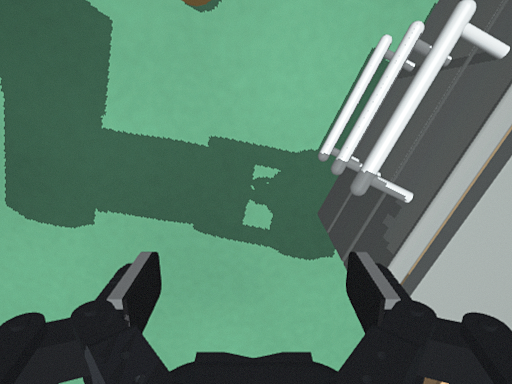

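The template (five-sided, grip near (311,198)), the square plate (346,310) and the dark base (192,150) are all in the scene view, and also in the side view. I'll zoom in on each.

```bash
cat > b.py <<'E'
import cv2, numpy as np
s=cv2.imread("pics/scene0.png"); d=cv2.imread("pics/side0.png")
def crop(im,x,y,w,h,k): return cv2.resize(im[y:y+h,x:x+w],None,fx=k,fy=k,interpolation=cv2.INTER_CUBIC)
a=crop(s,135,100,110,90,3.6); b=crop(d,275,130,90,90,3.6)
c=crop(s,265,165,90,80,3.6); e=crop(d,220,225,90,80,3.6)
cv2.imwrite("pics/base.png",np.hstack([a,b])); cv2.imwrite("pics/tmpl.png",np.hstack([c,e]))
E
python3 b.py
```

```text
(no output)
```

View pics/base.png

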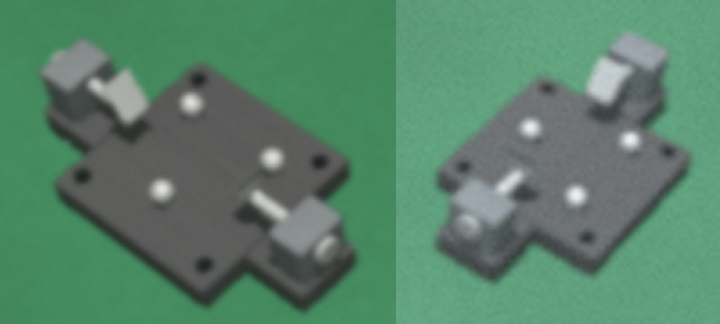

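View pics/tmpl.png

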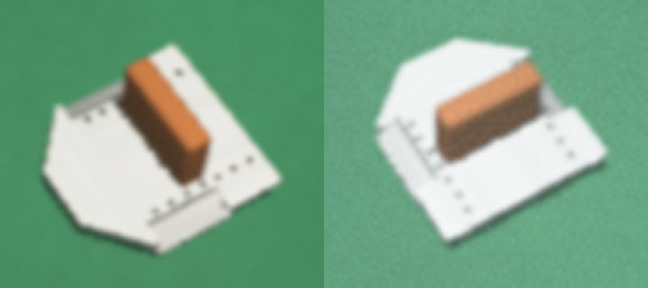

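```bash
cat > h.py <<'E'
import cv2, numpy as np
from rig import env
def cam(n): 
    c=env.camera_info(n); f=192/np.tan(np.radians(c["vertical_fov"]/2)); return c,f
def ray(n,p,c=None):
    c,f=(cam(n) if c is None else (c,192/np.tan(np.radians(c["vertical_fov"]/2))))
    d=np.asarray(c["rotation"])@np.array([(p[0]-c["cx"])/f,(p[1]-c["cy"])/f,1]); return np.asarray(c["eye"]),d/np.linalg.norm(d)
def plane(n,p,z,c=None):
    e,d=ray(n,p,c); return e+d*(z-e[2])/d[2]
def tri(n1,p1,n2,p2):
    A=np.zeros((3,3));b=np.zeros(3);rs=[ray(n1,p1),ray(n2,p2)]
    for e,d in rs:
        M=np.eye(3)-np.outer(d,d);A+=M;b+=M@e
    x=np.linalg.solve(A,b); return x,[np.linalg.norm((np.eye(3)-np.outer(d,d))@(x-e)) for e,d in rs]
def blobs(mask,amin=3):
    k,l,st,ce=cv2.connectedComponentsWithStats(mask.astype(np.uint8)); return [(ce[i],st[i][4],l==i) for i in range(1,k) if st[i][4]>=amin]
E
cat > c.py <<'E'
from h import *
np.set_printoptions(precision=4,suppress=True)
im={"scene":cv2.imread("pics/scene0.png"),"side":cv2.imread("pics/side0.png")}
g={"scene":[(188,128.5),(210,144),(180,153)],"side":[(308,166),(335,165),(320,180)]}
# order scene: A(191,103) B(271,158) C(161,190) crop /3.6
g={"scene":[(135+191/3.6,100+103/3.6),(135+271/3.6,100+158/3.6),(135+161/3.6,100+190/3.6)],
   "side":[(275+(530-396)/3.6,130+128/3.6),(275+(630-396)/3.6,130+141/3.6),(275+(576-396)/3.6,130+196/3.6)]}
cen={}
for n in g:
    cen[n]=[]
    for p in g[n]:
        x,y=int(round(p[0])),int(round(p[1])); w=im[n][y-5:y+6,x-5:x+6].astype(float).mean(2)
        w=np.clip(w-110,0,None); yy,xx=np.mgrid[y-5:y+6,x-5:x+6]
        cc=((w*xx).sum()/w.sum(),(w*yy).sum()/w.sum()); cen[n].append(cc)
        print(n,np.round(p,1),np.round(cc,2),plane(n,cc,0.029))
for i in range(3):
    for j in range(3):
        x,r=tri("scene",cen["scene"][i],"side",cen["side"][j])
        if max(r)<0.004: print(i,j,x,np.round(r,4))
# grip tops
for n in im:
    hsv=cv2.cvtColor(im[n],cv2.COLOR_BGR2HSV)
    m=(hsv[...,0]<18)&(hsv[...,1]>90)
    for c,a,l in blobs(m,60): print(n,"brown",np.round(c,1),a, "V",np.percentile(hsv[...,2][l],[10,50,90]))
E
python3 c.py
```

```text
scene [188.1 128.6] [187.66 128.11] [ 0.467  -0.2072  0.029 ]
scene [210.3 143.9] [210.14 143.39] [ 0.4668 -0.141   0.029 ]
scene [179.7 152.8] [179.43 152.18] [ 0.5242 -0.1739  0.029 ]
side [312.2 165.6] [311.88 165.02] [ 0.5275 -0.1737  0.029 ]
side [340.  169.2] [339.52 168.58] [ 0.4701 -0.2064  0.029 ]
side [325.  184.4] [324.58 183.69] [ 0.4705 -0.1411  0.029 ]
0 1 [ 0.4689 -0.2043  0.032 ] [0.0006 0.0006]
1 2 [ 0.469  -0.1382  0.0328] [0.0003 0.0003]
2 0 [ 0.5259 -0.1711  0.0324] [0.0004 0.0004]
scene brown [19.7 12.1] 66 V [ 61.   74.5 168.5]
scene brown [490.3  22.3] 1430 V [65. 66. 70.]
scene brown [310.5 198.1] 433 V [ 75. 122. 208.]
scene brown [386.6 233.8] 353 V [114.2 181.  202. ]
scene brown [460.2 301.5] 219 V [114.  159.  190.2]
scene brown [348.6 303.2] 563 V [ 76. 169. 205.]
side brown [411.8  18.9] 1305 V [ 98. 102. 111.]
side brown [264.3 253.5] 274 V [112.3 200.5 219. ]
side brown [154.6 278.2] 505 V [100. 117. 218.]
side brown [ 43.4 291.3] 193 V [106.2 120.  131. ]
side brown [230.9 333.4] 410 V [145.  194.5 215. ]
```

```bash
cat > d.py <<'E'
from h import *
np.set_printoptions(precision=4,suppress=True)
print("catch", tri("scene",(166,126),"side",(275+(605-396)/3.6,130+80/3.6)), tri("scene",(135+305/3.6,100+215/3.6),"side",(275+(485-396)/3.6,130+190/3.6)))
im={"scene":cv2.imread("pics/scene0.png"),"side":cv2.imread("pics/side0.png")}
for n,obj in [("scene",[(310.5,198.1),(348.6,303.2)]),("side",[(264.3,253.5),(154.6,278.2)])]:
    hsv=cv2.cvtColor(im[n],cv2.COLOR_BGR2HSV)
    m=(hsv[...,0]<18)&(hsv[...,1]>90)
    for o in obj:
        x,y=map(int,o); mm=np.zeros_like(m); mm[y-30:y+30,x-30:x+30]=m[y-30:y+30,x-30:x+30]
        v=hsv[...,2][mm]; t,_=cv2.threshold(v.reshape(-1,1).astype(np.uint8),0,255,cv2.THRESH_OTSU)
        top=mm&(hsv[...,2]>t); bl=max(blobs(top),key=lambda q:q[1])
        ys,xs=np.where(bl[2]); W=np.array([plane(n,(a,b),0.060) for a,b in zip(xs,ys)])
        r=cv2.minAreaRect((W[:,:2]*1000).astype(np.float32)); u,s,vt=np.linalg.svd(W[:,:2]-W[:,:2].mean(0),full_matrices=False)
        print(n,o,"t",t,"px",bl[0].round(1),bl[1],"mean",W.mean(0),"rect",np.round(r[0],1),np.round(r[1],1),"axis",vt[0],np.degrees(np.arctan2(vt[0][1],vt[0][0])))
E
python3 d.py
```

```text
catch (array([ 0.5038, -0.2284,  0.0492]), [np.float64(0.002534084975574341), np.float64(0.0025340849755743694)]) (array([ 0.501 , -0.0789,  0.0607]), [np.float64(0.0006418406119321728), np.float64(0.0006418406119322071)])
scene (310.5, 198.1) t 141.0 px [311.6 193.9] 204 mean [0.4507 0.1054 0.06  ] rect [450.5 105.1] [59.6 13.9] axis [0.3387 0.9409] 70.20524445817956
scene (348.6, 303.2) t 140.0 px [350.5 300.5] 315 mean [0.5737 0.2719 0.06  ] rect [573.6 271.6] [59.2 13.9] axis [-0.2979 -0.9546] -107.33344931867443
side (264.3, 253.5) t 159.0 px [265.1 251.2] 181 mean [0.4489 0.1064 0.06  ] rect [448.8 106.3] [58.  12.4] axis [0.331  0.9436] 70.672545448503
side (154.6, 278.2) t 157.0 px [152.8 274. ] 211 mean [0.5722 0.2727 0.06  ] rect [571.9 272.1] [56.1 13.2] axis [0.2844 0.9587] 73.47579575708217
```

Ball spacing is 66 mm, as it should be. The catches put the lone ball at +x, so the seat is at about (0.488, -0.173) with its axis at about 0°. The template grip is at about (0.450, 0.106), with its x axis at about -19.6°. I'm moving over now.

>>> {"fn": "play_rows", "kwargs": {"travel": [[1.3,3.7,0.4],[1.3,3.7,0.4],[1.3,3.7,0.4],[1.3,3.7,0.4],[1.3,3.7,0],[1.3,3.7,0],[1.3,3.7,0],[1.3,3.7,0],[1.3,3.7,0],[1.3,3.7,0],[1.3,3.7,0],[1.3,3.7,0]], "rotation": [[0,0,0.08],[0,0,0.08],[0,0,0.08],[0,0,0.08],[0,0,0.08],[0,0,0.08],[0,0,0.08],[0,0,0.08],[0,0,0],[0,0,0],[0,0,0],[0,0,0]], "claw": [8.5,8.5,8.5,8.5,8.5,8.5,8.5,8.5,8.5,8.5,8.5,8.5]}}

```text
time_s: 1.15
position: [0.39, -0.0374, 0.2054]
tool_rot: [[-0.003, 0.892, -0.451], [0.003, -0.451, -0.892], [-1.0, -0.004, -0.001]]
ft_force: [0.5, -1.7, -0.1]
grip_width: 0.0849
```

>>> {"fn": "play_rows", "kwargs": {"travel": [[1.3,3.2,0],[1.3,3.2,0],[1.3,3.2,-0.5],[1.2,2.8,-1],[0.9,1.9,-1],[0,0,0]], "rotation": [[0,0,0.04],[0,0,0.04],[0,0,0.045],[0,0,0],[0,0,0],[0,0,0]], "claw": [8.5,8.5,8.5,8.5,8.5,8.5]}}

```text
time_s: 1.65
position: [0.4516, 0.1203, 0.1795]
tool_rot: [[-0.001, 0.946, -0.323], [0.003, -0.323, -0.946], [-1.0, -0.002, -0.003]]
ft_force: [-0.3, 0.0, -0.9]
grip_width: 0.0851
```

```bash
cat > w.py <<'E'
import sys
from h import *
n=sys.argv[1]; o=env.observe(); c=env.camera_info("wrist"); im=env.get_image("wrist")[:,:,::-1]
cv2.imwrite(f"pics/{n}.png",im); np.save(f"pics/{n}.npy",dict(o=o,c=c),allow_pickle=True)
print(o["time_s"],o["position"].round(4),o["tool_rot"].round(3).tolist())
E
python3 w.py w1
```

```text
1.65 [0.4516 0.1203 0.1795] [[-0.001, 0.946, -0.323], [0.003, -0.323, -0.946], [-1.0, -0.002, -0.003]]
```

View pics/w1.png

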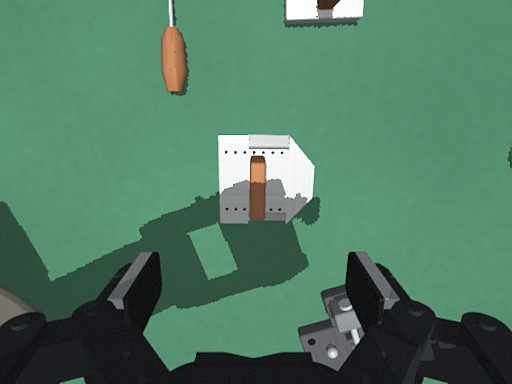

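```bash
cat > e.py <<'E'
from h import *
np.set_printoptions(precision=4,suppress=True)
D=np.load("pics/w1.npy",allow_pickle=True).item(); c=D["c"]; im=cv2.imread("pics/w1.png")
print("eye",np.asarray(c["eye"]))
hsv=cv2.cvtColor(im,cv2.COLOR_BGR2HSV)
m=(hsv[...,0]<20)&(hsv[...,1]>80); m[:140]=0; m[225:]=0; m[:,:215]=0; m[:,320:]=0
b=max(blobs(m),key=lambda q:q[1]); ys,xs=np.where(b[2]); print(b[1],xs.min(),xs.max(),ys.min(),ys.max())
for y in range(ys.min(),ys.max()+1,6):
    r=np.where(b[2][y])[0]; print(y,r.min(),r.max(),plane("wrist",((r.min()+r.max())/2,y),0.06,c)[:2], hsv[y,(r.min()+r.max())//2])
cv2.imwrite("pics/w1c.png",cv2.resize(im[125:235,205:325],None,fx=5,fy=5,interpolation=cv2.INTER_CUBIC))
E
python3 e.py
```

```text
eye [0.4771 0.1931 0.3617]
963 250 265 156 219
156 252 262 [0.4621 0.1389] [ 11 179  81]
162 250 264 [0.4603 0.1334] [ 13 134 139]
168 250 265 [0.4589 0.1277] [ 12 135 219]
174 250 265 [0.457 0.122] [ 12 133 218]
180 250 265 [0.4551 0.1164] [ 12 134 222]
186 250 265 [0.4531 0.1106] [ 12 127 116]
192 250 264 [0.4507 0.1049] [ 12 133 115]
198 250 264 [0.4487 0.0991] [ 12 130 114]
204 250 264 [0.4467 0.0931] [ 12 135 113]
210 250 264 [0.4447 0.0871] [ 13 127 114]
216 250 264 [0.4426 0.081 ] [ 12 137 110]
```

View pics/w1c.png

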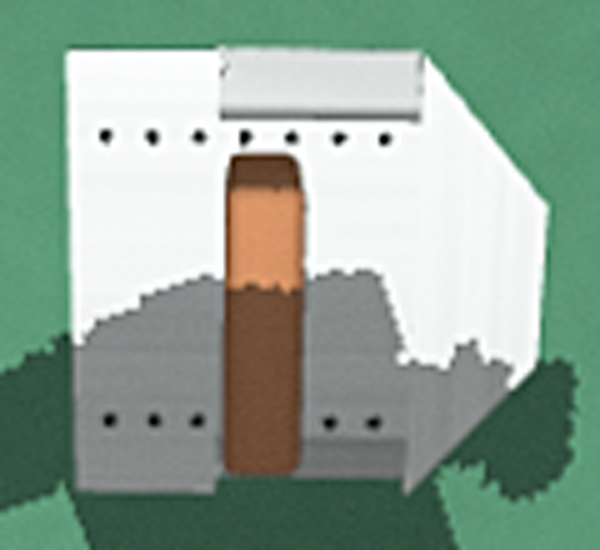

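>>> {"fn": "play_rows", "kwargs": {"travel": [[0,-0.6,-2.5],[0,-0.6,-3.5],[0,-0.3,-3.5],[0,0,-2.5],[0,0,-1.5],[0,0,0]], "rotation": [[0,0,0],[0,0,0],[0,0,0],[0,0,0],[0,0,0],[0,0,0]], "claw": [8.5,8.5,8.5,8.5,8.5,8.5]}}

```text
time_s: 2.2
position: [0.4513, 0.0995, 0.0439]
tool_rot: [[0.007, 0.946, -0.325], [0.001, -0.325, -0.946], [-1.0, 0.006, -0.003]]
ft_force: [-0.5, -0.7, 0.2]
grip_width: 0.0853
```

>>> {"fn": "play_rows", "kwargs": {"travel": [[-0.05,0.55,-1.0],[0,0,-0.9],[0,0,0]], "rotation": [[0,0,0],[0,0,0],[0,0,0]], "claw": [8.5,8.5,8.5]}}

```text
time_s: 2.45
position: [0.4517, 0.1028, 0.0263]
tool_rot: [[0.009, 0.945, -0.327], [0.001, -0.328, -0.945], [-1.0, 0.008, -0.003]]
ft_force: [-0.1, 0.3, -0.2]
grip_width: 0.0851
```

```bash
python3 w.py w2
```

```text
2.45 [0.4517 0.1028 0.0263] [[0.009, 0.945, -0.327], [0.001, -0.328, -0.945], [-1.0, 0.008, -0.003]]
```

View pics/w2.png

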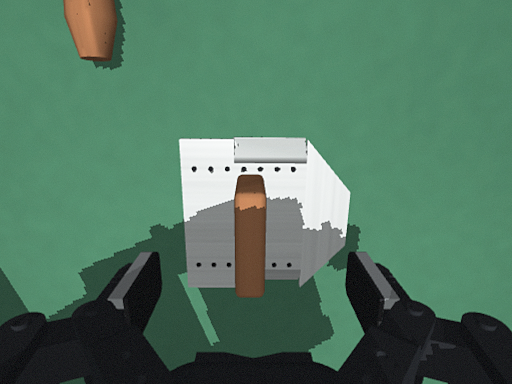

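>>> {"fn": "play_rows", "kwargs": {"travel": [[0,0.15,0],[0,0,0],[0,0,0],[0,0,0],[0,0,0],[0,0,0],[0,0,0],[0,0,0],[0,0,0],[0,0,0]], "rotation": [[0,0.009,0],[0,0,0],[0,0,0],[0,0,0],[0,0,0],[0,0,0],[0,0,0],[0,0,0],[0,0,0],[0,0,0]], "claw": [0.5,0.5,0.5,0.5,0.5,0.5,0.5,0.5,0.5,0.5], "squeeze": 80}}

```text
time_s: 3.33
position: [0.4542, 0.1037, 0.0307]
tool_rot: [[0.007, 0.945, -0.328], [0.0, -0.328, -0.945], [-1.0, 0.006, -0.002]]
ft_force: [-0.5, -0.1, 0.2]
grip_width: 0.0046
```

```bash
python3 w.py w3
python3 - <<'E'
from h import *
cv2.imwrite("pics/s3.png",env.get_image("side")[:,:,::-1])
E
```

```text
3.3333 [0.4542 0.1037 0.0307] [[0.007, 0.945, -0.328], [0.0, -0.328, -0.945], [-1.0, 0.006, -0.002]]
```

View pics/w3.png

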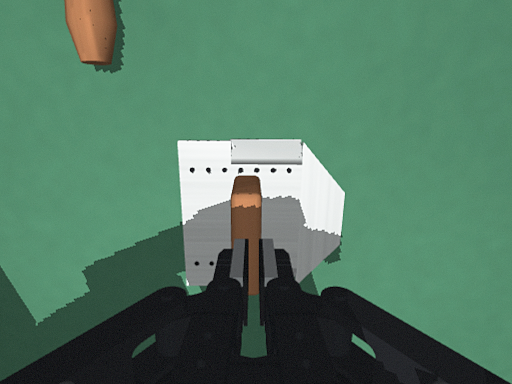

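View pics/s3.png

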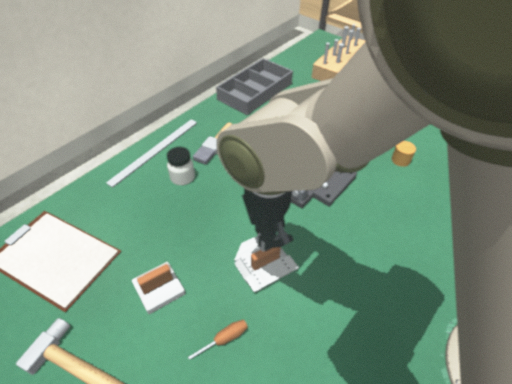

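```bash
python3 - <<'E'
from h import *
np.set_printoptions(precision=4,suppress=True)
for k in ["w1","w2","w3"]:
    D=np.load(f"pics/{k}.npy",allow_pickle=True).item(); c=D["c"];o=D["o"]; f=192/np.tan(np.radians(c["vertical_fov"]/2))
    R=np.asarray(c["rotation"])
    def pr(P):
        q=R.T@(P-np.asarray(c["eye"])); return (q[0]/q[2]*f+c["cx"],q[1]/q[2]*f+c["cy"],q[2])
    T=o["tool_rot"]
    print(k,"eye",np.asarray(c["eye"]),"offset in tool",T.T@(np.asarray(c["eye"])-o["position"]))
    for d in [0,-.019,-.03,-.04,-.05]: print(d,np.round(pr(o["position"]+T[:,0]*d),3))
    print("griptop",np.round(pr(np.array([.4505,.1055,.06])),3))
o=env.observe(); print(o["time_s"],o["position"],o["q"],o["joint_efforts"])
E
python3 - <<'E'
import cv2
im=cv2.imread("pics/w3.png");cv2.imwrite("pics/w3c.png",cv2.resize(im[160:360,150:350],None,fx=3,fy=3,interpolation=cv2.INTER_CUBIC))
im=cv2.imread("pics/s3.png");cv2.imwrite("pics/s3c.png",cv2.resize(im[180:300,220:320],None,fx=5,fy=5,interpolation=cv2.INTER_CUBIC))
E
```

```text
w1 eye [0.4771 0.1931 0.3617] offset in tool [-0.182   0.0002 -0.0776]
0 [252.408 225.644   0.197]
-0.019 [252.371 239.067   0.179]
-0.03 [252.346 248.16    0.168]
-0.04 [252.32  257.469   0.159]
-0.05 [252.292 267.969   0.149]
griptop [256.624 191.552   0.315]
w2 eye [0.4757 0.1759 0.2085] offset in tool [-0.1819  0.0002 -0.0776]
0 [252.45  225.648   0.197]
-0.019 [252.415 239.074   0.179]
-0.03 [252.39  248.169   0.168]
-0.04 [252.366 257.48    0.159]
-0.05 [252.338 267.983   0.149]
griptop [248.974 247.477   0.164]
w3 eye [0.4786 0.1769 0.2129] offset in tool [-0.182   0.0002 -0.0776]
0 [252.349 225.674   0.197]
-0.019 [252.309 239.097   0.179]
-0.03 [252.281 248.19    0.168]
-0.04 [252.253 257.499   0.159]
-0.05 [252.221 267.998   0.149]
griptop [244.945 246.564   0.169]
3.4333 [0.4542 0.1037 0.0308] [ -1.7603  24.9532 101.2512   0.0222  53.412   17.3493] [  0.0034 -39.8938 -15.2479   0.0007  -0.018   -0.0003]
```

View pics/w3c.png

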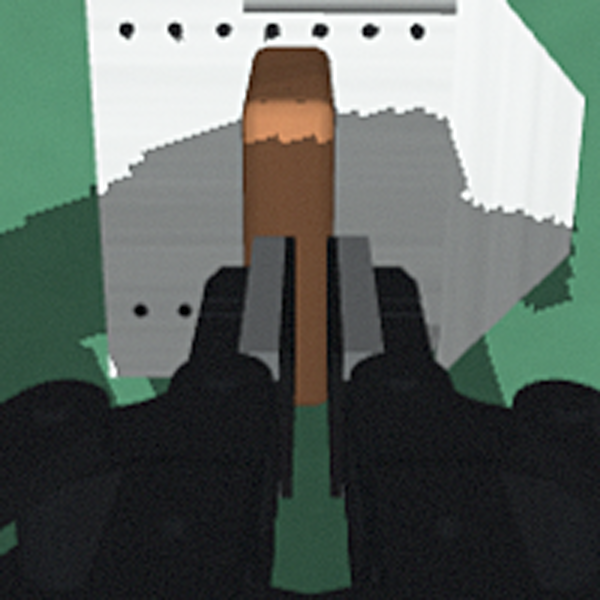

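View pics/s3c.png

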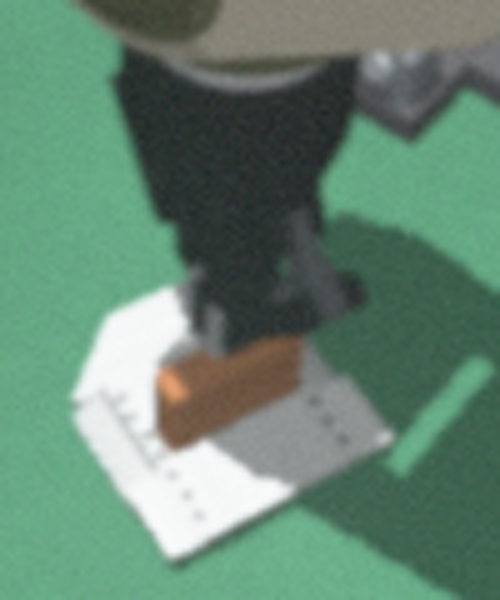

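Run:
```python
from h import *
np.set_printoptions(precision=4,suppress=True)
print(env.grip_depth,[a for a in dir(env) if a[0]!='_'])
D=np.load(f"pics/w3.npy",allow_pickle=True).item(); c=D["c"];o=D["o"]; f=192/np.tan(np.radians(c["vertical_fov"]/2))
R=np.asarray(c["rotation"]);T=o["tool_rot"]
def pr(P):
    q=R.T@(P-np.asarray(c["eye"])); return np.array((q[0]/q[2]*f+c["cx"],q[1]/q[2]*f+c["cy"],q[2]))
for d in [0,-.01,-.02,-.03,-.04,-.05]:
    for z in (-.011,.011): print(d,z,pr(o["position"]+T@np.array([d,.0023,z])),"open",pr(o["position"]+T@np.array([d,.0425,z])))
```

```text
0.0187 ['MotionError', 'camera_info', 'close_job', 'get_image', 'grip_depth', 'observe']
0 -0.011 [256.1483 208.852    0.1936] open [322.6399 208.8485   0.1937]
0 0.011 [256.0358 241.9414   0.2002] open [320.3362 241.9286   0.2003]
-0.01 -0.011 [256.3243 214.8416   0.1841] open [326.261  214.8361   0.1841]
-0.01 0.011 [256.2002 249.3793   0.1907] open [323.7168 249.3637   0.1907]
-0.02 -0.011 [256.5196 221.486    0.1745] open [330.278  221.4781   0.1746]
-0.02 0.011 [256.3818 257.6007   0.1811] open [327.4534 257.5818   0.1812]
-0.03 -0.011 [256.7375 228.8988   0.165 ] open [334.7593 228.8879   0.165 ]
-0.03 0.011 [256.5837 266.7364   0.1716] open [331.6054 266.7134   0.1716]
-0.04 -0.011 [256.9822 237.2216   0.1554] open [339.7904 237.2069   0.1555]
-0.04 0.011 [256.8093 276.9477   0.162 ] open [336.2462 276.9198   0.1621]
-0.05 -0.011 [257.2588 246.6326   0.1459] open [345.4793 246.6133   0.146 ]
-0.05 0.011 [257.0631 288.4366   0.1525] open [341.4673 288.4026   0.1526]
```

>>> {"fn": "play_rows", "kwargs": {"travel": [[0,0,1.5],[0,0,2.5],[0,0,2.0],[0,0,0.5],[0,0,0]], "rotation": [[0,0.007,0],[0,0,0],[0,0,0],[0,0,0],[0,0,0]], "claw": [0.5,0.5,0.5,0.5,0.5]}}

```text
time_s: 3.85
position: [0.4529, 0.1037, 0.097]
tool_rot: [[-0.004, 0.945, -0.328], [0.0, -0.328, -0.945], [-1.0, -0.004, 0.001]]
ft_force: [0.5, -0.0, 0.1]
grip_width: 0.0048
```

Run:
```python
from h import *
np.set_printoptions(precision=4,suppress=True)
o=env.observe(); print(o["position"],o["tool_rot"][:,0],o["time_s"])
out=[]
for n in ["scene","side"]:
    im=env.get_image(n)[:,:,::-1]; cv2.imwrite(f"pics/{n}4.png",im)
    c,f=cam(n); R=np.asarray(c["rotation"])
    ps=[]
    for d in [0,.01,.02,.03,.04,.05,.06]:
        q=R.T@(o["position"]+[0,0,d]-np.asarray(c["eye"])); ps.append((q[0]/q[2]*f+c["cx"],q[1]/q[2]*f+c["cy"]))
    print(n,np.round(ps,1).tolist())
    x,y=map(int,ps[2]); x0,y0=x-40,y-40
    z=cv2.resize(im[y0:y0+80,x0:x0+80],None,fx=4.9,fy=4.9,interpolation=cv2.INTER_CUBIC)
    for i,p in enumerate(ps): cv2.circle(z,(int((p[0]-x0)*4.9),int((p[1]-y0)*4.9)),3,(0,0,255) if i==0 else (0,255,255),-1)
    out.append(z)
cv2.imwrite("pics/tip.png",np.hstack(out))
```

```text
[0.4529 0.1037 0.097 ] [-0.0045  0.0002 -1.    ] 3.85
scene [[312.0, 182.9], [312.5, 179.7], [313.1, 176.4], [313.7, 173.1], [314.2, 169.7], [314.8, 166.2], [315.4, 162.6]]
side [[265.1, 237.7], [265.2, 234.5], [265.4, 231.2], [265.6, 227.8], [265.8, 224.3], [266.0, 220.8], [266.2, 217.2]]
```

View pics/tip.png

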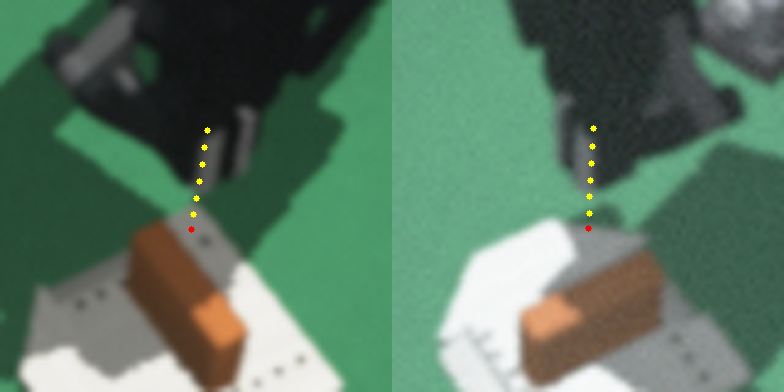

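Both views put the real fingertips about 27 mm above the reported TCP, which explains why the fingers shut above the grip. I'll allow for that: open, go to a reported TCP height of about 0, and check as I go.

>>> {"fn": "play_rows", "kwargs": {"travel": [[-0.2,0.1,0],[0,0,0],[0,0,0],[0,0,0],[0,0,0],[0,0,-1],[0,0,-2],[0,0,-1.5],[0,0,0]], "rotation": [[0,-0.004,0],[0,0,0],[0,0,0],[0,0,0],[0,0,0],[0,0,0],[0,0,0],[0,0,0],[0,0,0]], "claw": [6,6,6,6,6,6,6,6,6]}}

```text
time_s: 4.7
position: [0.4485, 0.1048, 0.0455]
tool_rot: [[-0.008, 0.945, -0.328], [0.0, -0.328, -0.945], [-1.0, -0.007, 0.002]]
ft_force: [-0.2, 0.5, -0.6]
grip_width: 0.0597
```

>>> {"fn": "play_rows", "kwargs": {"travel": [[0.15,0,-1.0],[0,0,-1.0],[0,0,-1.0],[0,0,-0.8],[0,0,0],[0,0,0]], "rotation": [[0,-0.006,0],[0,0,0],[0,0,0],[0,0,0],[0,0,0],[0,0,0]], "claw": [6,6,6,6,6,6]}}

```text
time_s: 5.2
position: [0.4515, 0.1047, 0.008]
tool_rot: [[0.0, 0.945, -0.328], [0.0, -0.328, -0.945], [-1.0, -0.0, -0.0]]
ft_force: [-0.2, -0.3, 0.5]
grip_width: 0.0597
```

```bash
python3 w.py w5
python3 - <<'E'
from h import *
im=env.get_image("side")[:,:,::-1]; cv2.imwrite("pics/s5c.png",cv2.resize(im[180:300,210:330],None,fx=4,fy=4,interpolation=cv2.INTER_CUBIC))
E
```

```text
5.2 [0.4515 0.1047 0.008 ] [[0.0, 0.945, -0.328], [0.0, -0.328, -0.945], [-1.0, -0.0, -0.0]]
```

View pics/w5.png

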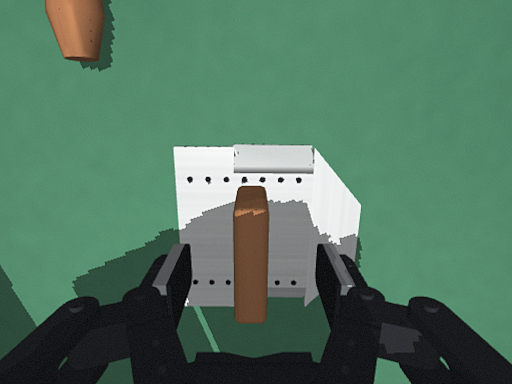

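View pics/s5c.png

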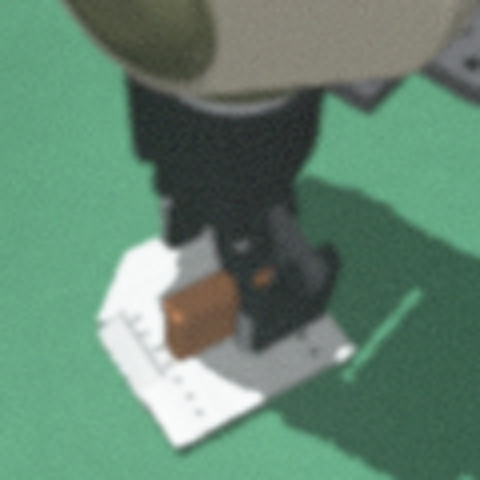

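Run:
```python
from h import *
print(tri("scene",(314.4,174.2),"side",(264.4,229.6)))
im=cv2.imread("pics/w5.png");cv2.imwrite("pics/w5c.png",cv2.resize(im[140:340,150:380],None,fx=3.2,fy=3,interpolation=cv2.INTER_CUBIC))
```

```text
(array([0.4529278 , 0.10602063, 0.12485534]), [np.float64(0.0006996767227810502), np.float64(0.0006996767227810946)])
```

View pics/w5c.png

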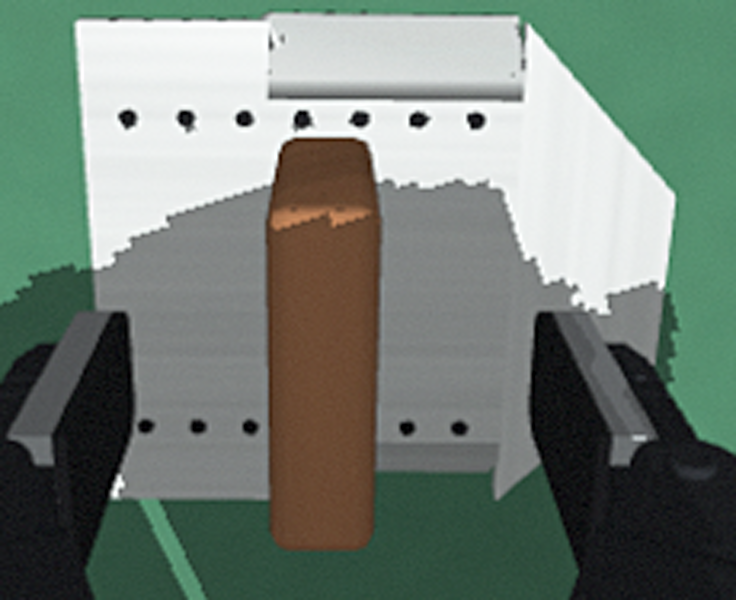

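>>> {"fn": "play_rows", "kwargs": {"travel": [[-0.1,0.1,-0.8],[0,0,0],[0,0,0],[0,0,0],[0,0,0],[0,0,0],[0,0,0],[0,0,0],[0,0,0],[0,0,0]], "rotation": [[0,0,0],[0,0,0],[0,0,0],[0,0,0],[0,0,0],[0,0,0],[0,0,0],[0,0,0],[0,0,0],[0,0,0]], "claw": [6,6,0.5,0.5,0.5,0.5,0.5,0.5,0.5,0.5], "squeeze": 80}}

```text
time_s: 6.13
position: [0.4514, 0.1059, 0.0011]
tool_rot: [[0.004, 0.945, -0.328], [0.0, -0.328, -0.945], [-1.0, 0.003, -0.002]]
ft_force: [0.3, -0.3, -0.4]
grip_width: 0.0143
```

>>> {"fn": "play_rows", "kwargs": {"travel": [[0,0,0.8],[0,0,2],[0,0,3],[0,0,3],[0,0,2.5],[0,0,0.8],[0,0,0]], "rotation": [[0,0.004,0],[0,0,0],[0,0,0],[0,0,0],[0,0,0],[0,0,0],[0,0,0]], "claw": [0.5,0.5,0.5,0.5,0.5,0.5,0.5]}}

```text
time_s: 6.72
position: [0.4467, 0.106, 0.1243]
tool_rot: [[-0.012, 0.945, -0.328], [0.001, -0.328, -0.945], [-1.0, -0.012, 0.003]]
ft_force: [0.2, -0.1, -3.7]
grip_width: 0.0143
```

```bash
python3 w.py w6
```

```text
6.7167 [0.4467 0.106  0.1243] [[-0.012, 0.945, -0.328], [0.001, -0.328, -0.945], [-1.0, -0.012, 0.003]]
```

View pics/w6.png

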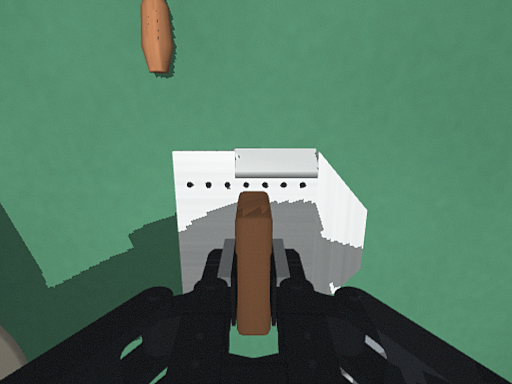

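The template is held (about 3.7 N on the wrist). Next is the move over to the base.

>>> {"fn": "play_rows", "kwargs": {"travel": [[0.3,-1.0,0],[0.4,-2.2,0],[0.4,-3,0],[0.4,-3,0],[0.4,-3,0],[0.4,-3,0],[0.4,-3,0],[0.4,-2.8,0],[0.4,-2,0],[0.3,-1,0],[0.2,-0.5,0],[0,0,0]], "rotation": [[0,-0.01,0.02],[0,0,0.035],[0,0,0.04],[0,0,0.04],[0,0,0.04],[0,0,0.04],[0,0,0.04],[0,0,0.04],[0,0,0.02],[0,0,0],[0,0,0],[0,0,0]], "claw": [0.5,0.5,0.5,0.5,0.5,0.5,0.5,0.5,0.5,0.5,0.5,0.5]}}

```text
time_s: 7.77
position: [0.4779, -0.147, 0.1067]
tool_rot: [[-0.032, 0.999, -0.002], [0.008, -0.002, -1.0], [-0.999, -0.032, -0.008]]
ft_force: [-0.5, 0.4, -4.5]
grip_width: 0.0146
```

```bash
python3 w.py w7;  python3 - <<'E'
from h import *
a=env.get_image("scene")[:,:,::-1];b=env.get_image("side")[:,:,::-1]
cv2.imwrite("pics/scene7.png",a);cv2.imwrite("pics/side7.png",b)
r=lambda im,x,y:cv2.resize(im[y:y+110,x:x+110],None,fx=3.6,fy=3.6,interpolation=cv2.INTER_CUBIC)
cv2.imwrite("pics/v7.png",np.hstack([r(a,140,80),r(b,270,120)]))
E
```

```text
7.7667 [ 0.4779 -0.147   0.1067] [[-0.032, 0.999, -0.002], [0.008, -0.002, -1.0], [-0.999, -0.032, -0.008]]
```

View pics/w7.png

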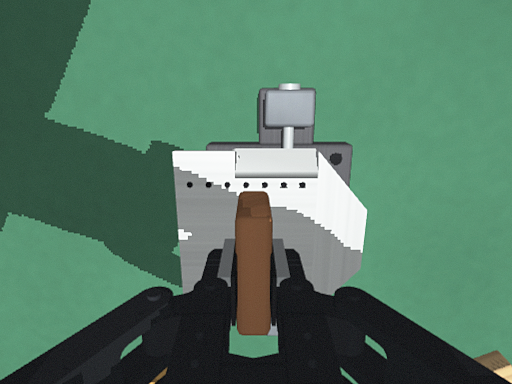

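View pics/v7.png

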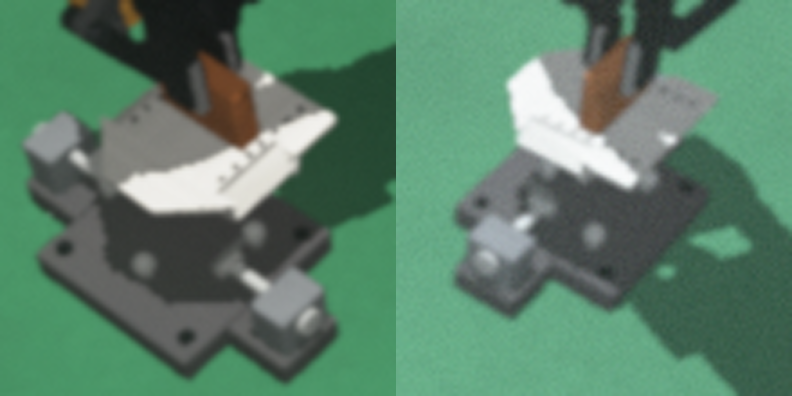

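>>> {"fn": "play_rows", "kwargs": {"travel": [[0.3,-0.5,0.2],[0.3,-0.8,0.2],[0.3,-0.8,0.2],[0.2,-0.4,0.2],[0,0,0],[0,0,0]], "rotation": [[-0.002,-0.01,0],[-0.003,-0.01,0],[-0.003,-0.01,0],[0,0,0],[0,0,0],[0,0,0]], "claw": [0.5,0.5,0.5,0.5,0.5,0.5]}}

```text
time_s: 8.42
position: [0.4899, -0.17, 0.1172]
tool_rot: [[0.003, 1.0, 0.004], [-0.001, 0.004, -1.0], [-1.0, 0.003, 0.001]]
ft_force: [-0.5, 0.6, -4.5]
grip_width: 0.0142
```

```bash
python3 w.py w8;  python3 - <<'E'
from h import *
a=env.get_image("scene")[:,:,::-1];b=env.get_image("side")[:,:,::-1]
cv2.imwrite("pics/scene8.png",a);cv2.imwrite("pics/side8.png",b)
r=lambda im,x,y:cv2.resize(im[y:y+110,x:x+110],None,fx=3.6,fy=3.6,interpolation=cv2.INTER_CUBIC)
cv2.imwrite("pics/v8.png",np.hstack([r(a,140,80),r(b,270,120)]))
w=cv2.imread("pics/w8.png");cv2.imwrite("pics/w8c.png",cv2.resize(w[80:300,150:390],None,fx=3,fy=2.7,interpolation=cv2.INTER_CUBIC))
E
```

```text
8.4167 [ 0.4899 -0.17    0.1172] [[0.003, 1.0, 0.004], [-0.001, 0.004, -1.0], [-1.0, 0.003, 0.001]]
```

View pics/w8c.png

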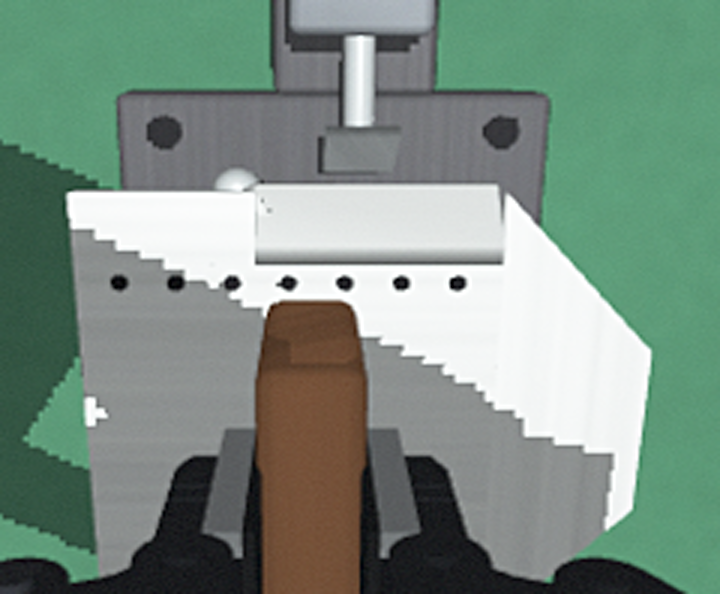

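View pics/v8.png

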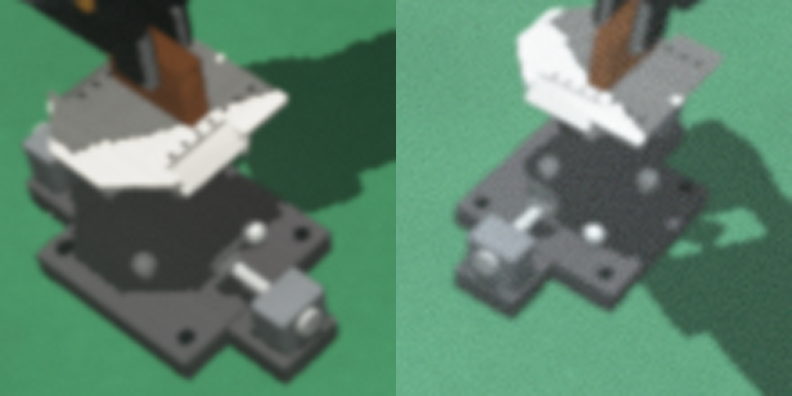

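Run:
```python
from h import *
np.set_printoptions(precision=4,suppress=True)
D=np.load("pics/w8.npy",allow_pickle=True).item(); c=D["c"]
P=lambda x,y,z: plane("wrist",(150+x/3,80+y/2.7),z,c)
for nm,x,y,z in [("rod",358,80,.05),("rod",358,80,.045),("block",363,15,.06),("ballB top",236,170,.034),("holeL",164,130,.024),("holeR",501,130,.024),
  ("notchL",256,186,.131),("notchR",502,186,.131),("platecornerL",67,192,.134),("dots L",119,282,.134),("dots R",457,282,.134),("gripL",257,370,.176),("gripR",367,370,.176),("tip",651,350,.134)]: print(nm,P(x,y,z))
```

```text
rod [ 0.5028 -0.1043  0.05  ]
rod [ 0.5031 -0.1046  0.045 ]
block [ 0.5031 -0.0874  0.06  ]
ballB top [ 0.4706 -0.1319  0.034 ]
holeL [ 0.4498 -0.121   0.024 ]
holeR [ 0.5448 -0.1206  0.024 ]
notchL [ 0.481  -0.1205  0.131 ]
notchR [ 0.5242 -0.1203  0.131 ]
platecornerL [ 0.4485 -0.1213  0.134 ]
dots L [ 0.4565 -0.1392  0.134 ]
dots R [ 0.5168 -0.139   0.134 ]
gripL [ 0.483  -0.1411  0.176 ]
gripR [ 0.4982 -0.1411  0.176 ]
tip [ 0.5531 -0.1532  0.134 ]
```

>>> {"fn": "play_rows", "kwargs": {"travel": [[-0.1,-0.2,-0.5],[0,0,-1.0],[0,0,-1.2],[0,0,-1.0],[0,0,-0.5],[0,0,0],[0,0,0]], "rotation": [[0,0.002,-0.003],[0,0,0],[0,0,0],[0,0,0],[0,0,0],[0,0,0],[0,0,0]], "claw": [0.5,0.5,0.5,0.5,0.5,0.5,0.5]}}

```text
time_s: 9.15
position: [0.4878, -0.1711, 0.0717]
tool_rot: [[-0.001, 1.0, 0.002], [-0.0, 0.002, -1.0], [-1.0, -0.001, 0.0]]
ft_force: [0.1, 0.5, -4.0]
grip_width: 0.0141
```

```bash
python3 - <<'E'
from h import *
a=env.get_image("scene")[:,:,::-1];b=env.get_image("side")[:,:,::-1]
r=lambda im,x,y:cv2.resize(im[y:y+80,x:x+100],None,fx=4,fy=4,interpolation=cv2.INTER_CUBIC)
cv2.imwrite("pics/v9.png",np.hstack([r(a,140,105),r(b,275,135)]))
E
python3 w.py w9
```

```text
9.25 [ 0.488  -0.1712  0.0721] [[-0.0, 1.0, 0.002], [-0.001, 0.002, -1.0], [-1.0, -0.0, 0.001]]
```

View pics/v9.png

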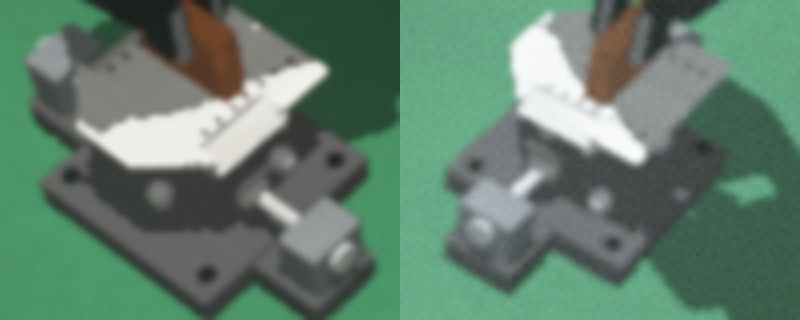

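View pics/w9.png

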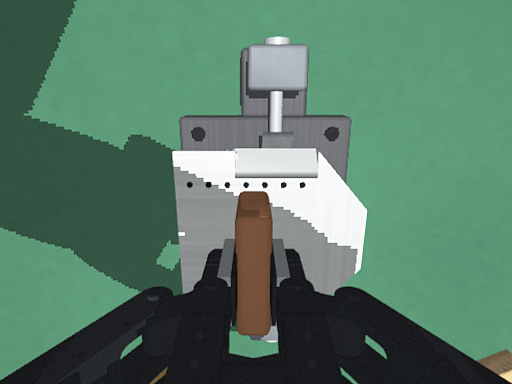

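>>> {"fn": "play_rows", "kwargs": {"travel": [[0,-0.05,-0.5],[0,0,-0.5],[0,0,-0.4],[0,0,-0.4],[0,0,-0.4],[0,0,-0.4]], "rotation": [[0,0,0],[0,0,0],[0,0,0],[0,0,0],[0,0,0],[0,0,0]], "claw": [0.5,0.5,0.5,0.5,0.5,0.5]}}

```text
time_s: 9.8
position: [0.4898, -0.1719, 0.0467]
tool_rot: [[0.006, 1.0, 0.002], [-0.003, 0.002, -1.0], [-1.0, 0.006, 0.003]]
ft_force: [-0.3, 1.0, 5.3]
grip_width: 0.0144
```

Contact with the catches is felt: the z force went from -4 N to +5.3 N. I'll keep pressing, with small level and x corrections.

>>> {"fn": "play_rows", "kwargs": {"travel": [[-0.08,0,-0.4],[0,0,-0.4],[0,0,-0.4],[0,0,-0.3],[0,0,-0.2]], "rotation": [[0.002,0.005,0],[0,0,0],[0,0,0],[0,0,0],[0,0,0]], "claw": [0.5,0.5,0.5,0.5,0.5]}}

```text
time_s: 10.22
position: [0.4898, -0.1726, 0.0285]
tool_rot: [[0.002, 1.0, 0.002], [-0.003, 0.002, -1.0], [-1.0, 0.002, 0.003]]
ft_force: [-0.5, 0.1, -6.4]
grip_width: 0.0143
```

>>> {"fn": "play_rows", "kwargs": {"travel": [[-0.05,0,-0.2],[0,0,-0.2],[0,0,-0.1],[0,0,0]], "rotation": [[0,0,0],[0,0,0],[0,0,0],[0,0,0]], "claw": [0.5,0.5,0.5,0.5]}}

```text
time_s: 10.55
position: [0.4885, -0.1701, 0.0256]
tool_rot: [[0.001, 1.0, 0.002], [0.001, 0.002, -1.0], [-1.0, 0.001, -0.001]]
ft_force: [0.9, 0.3, -4.9]
grip_width: 0.0143
```

>>> {"fn": "play_rows", "kwargs": {"travel": [[0,0,-0.1],[0,0,0],[0,0,0],[0,0,0],[0,0,0],[0,0,0]], "rotation": [[0,0,0],[0,0,0],[0,0,0],[0,0,0],[0,0,0],[0,0,0]], "claw": [0.5,1.8,3,5,5,5]}}

```text
time_s: 11.05
position: [0.4896, -0.1716, 0.0258]
tool_rot: [[0.004, 1.0, 0.002], [-0.002, 0.002, -1.0], [-1.0, 0.004, 0.002]]
ft_force: [0.9, 0.7, -0.4]
grip_width: 0.0497
```

Run:
```python
from h import *
a=env.get_image("scene")[:,:,::-1];b=env.get_image("side")[:,:,::-1]
r=lambda im,x,y:cv2.resize(im[y:y+80,x:x+100],None,fx=4,fy=4,interpolation=cv2.INTER_CUBIC)
cv2.imwrite("pics/v10.png",np.hstack([r(a,140,105),r(b,275,135)]))
```

```text
(no output)
```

View pics/v10.png

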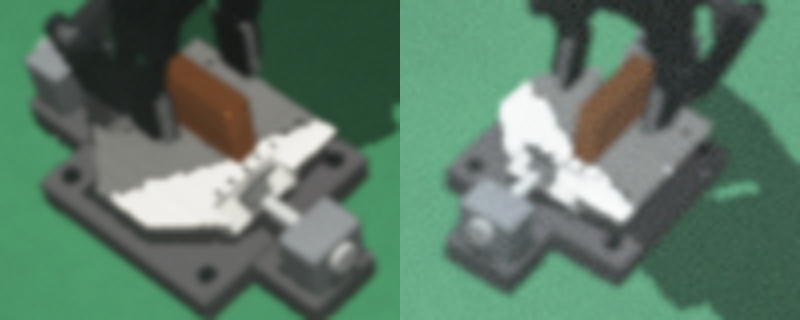

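The template is free of the fingers and the catch rollers are over its edges. I'll go straight up, clear of the grip.

>>> {"fn": "play_rows", "kwargs": {"travel": [[0,0,1.0],[0,0,2.0],[0,0,2.5],[0,0,2.5],[0,0,2.5],[0,0,2.5],[0,0,1],[0,0,0]], "rotation": [[0,0,0],[0,0,0],[0,0,0],[0,0,0],[0,0,0],[0,0,0],[0,0,0],[0,0,0]], "claw": [5,5,5,5,5,5,5,5]}}

```text
time_s: 11.82
position: [0.4876, -0.1706, 0.1707]
tool_rot: [[0.0, 1.0, 0.002], [0.0, 0.002, -1.0], [-1.0, 0.0, -0.0]]
ft_force: [-0.1, 0.9, 0.1]
grip_width: 0.0499
```

```bash
python3 w.py w11
python3 - <<'E'
from h import *
a=env.get_image("scene")[:,:,::-1];b=env.get_image("side")[:,:,::-1]
cv2.imwrite("pics/scene11.png",a);cv2.imwrite("pics/side11.png",b)
r=lambda im,x,y:cv2.resize(im[y:y+100,x:x+100],None,fx=4,fy=4,interpolation=cv2.INTER_CUBIC)
cv2.imwrite("pics/v11.png",np.hstack([r(a,140,85),r(b,275,115)]))
E
```

```text
11.8167 [ 0.4876 -0.1706  0.1707] [[0.0, 1.0, 0.002], [0.0, 0.002, -1.0], [-1.0, 0.0, -0.0]]
```

View pics/v11.png

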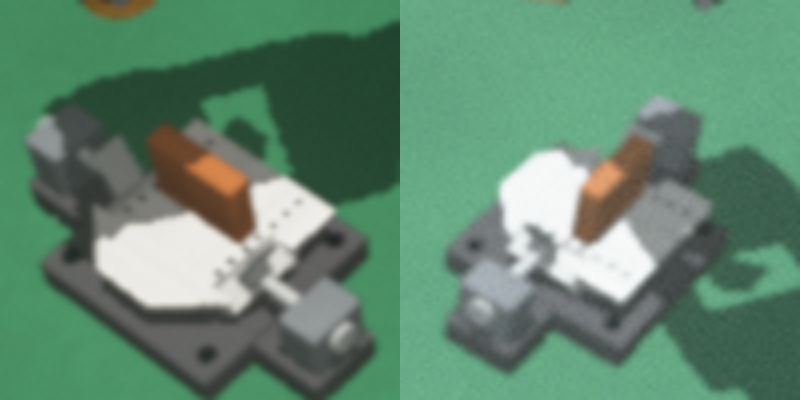

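View pics/w11.png

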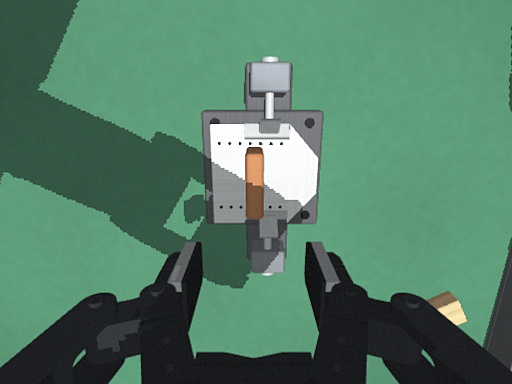

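The wrist view shows the template square on the base, narrow end at +x and both rollers over its edges. Now I'll check position and height in numbers, and the square plate too.

Run:
```python
from h import *
np.set_printoptions(precision=4,suppress=True)
D=np.load("pics/w11.npy",allow_pickle=True).item(); c=D["c"]
im=cv2.imread("pics/w11.png");hsv=cv2.cvtColor(im,cv2.COLOR_BGR2HSV)
m=(hsv[...,0]<20)&(hsv[...,1]>80); m[:,:230]=0;m[:,285:]=0;m[:140]=0;m[230:]=0
b=max(blobs(m),key=lambda q:q[1]);ys,xs=np.where(b[2]);print(xs.min(),xs.max(),ys.min(),ys.max())
for z in (.0805,.0845,.0885):
    top=plane("wrist",((xs.min()+xs.max())/2,ys.min()+5),z,c); 
    e=[plane("wrist",((np.where(b[2][y])[0].min()+np.where(b[2][y])[0].max())/2,y),z,c) for y in (165,210)]
    w=[plane("wrist",(xx,190),z,c)[0] for xx in (np.where(b[2][190])[0].min()-.5,np.where(b[2][190])[0].max()+.5)]
    print(z,"mid pts",e[0],e[1],"ang",np.degrees((e[0]-e[1])[0]/(e[0]-e[1])[1]),"end",plane("wrist",(254,ys.max()+.5),z,c),"width",w[1]-w[0])
for p in [(262,126),(274,126)]: pass
ms={}
def seg(n,box):
    I=cv2.imread(f"pics/{n}11.png");h=cv2.cvtColor(I,cv2.COLOR_BGR2HSV);m=(h[...,0]<18)&(h[...,1]>90)
    mm=np.zeros_like(m);x,y,w,hh=box;mm[y:y+hh,x:x+w]=m[y:y+hh,x:x+w];return max(blobs(mm),key=lambda q:q[1]),h
# square plate: compare with start
for n in ("scene","side"):
    for k in (0,11):
        I=cv2.imread(f"pics/{n}{k}.png");h=cv2.cvtColor(I,cv2.COLOR_BGR2HSV);m=(h[...,0]<18)&(h[...,1]>90)
        o=(348,303) if n=="scene" else (155,278)
        mm=np.zeros_like(m);mm[o[1]-30:o[1]+30,o[0]-30:o[0]+30]=m[o[1]-30:o[1]+30,o[0]-30:o[0]+30]
        print(n,k,max(blobs(mm),key=lambda q:q[1])[0])
# top corners of grip by eye: scene crop /4+(140,85); side crop /4+(275,115)
S=lambda x,y:(140+x/4,85+y/4); T=lambda x,y:(275+(x-400)/4,115+y/4)
# near(+y) top end mid, far(-y) top end mid
print("+y end",tri("scene",S(245,188),"side",T(588,190))); print("-y end",tri("scene",S(160,131),"side",T(646,142)))
```

```text
246 263 147 218
0.0805 mid pts [ 0.4895 -0.1524  0.0805] [ 0.4892 -0.1939  0.0805] ang 0.4160586054116382 end [ 0.4892 -0.2022  0.0805] width 0.015084303774716867
0.0845 mid pts [ 0.4895 -0.1515  0.0845] [ 0.4892 -0.1925  0.0845] ang 0.41605860541159445 end [ 0.4892 -0.2006  0.0845] width 0.01486262569169966
0.0885 mid pts [ 0.4895 -0.1507  0.0885] [ 0.4892 -0.191   0.0885] ang 0.4160586054116283 end [ 0.4892 -0.199   0.0885] width 0.014640947608682564
scene 0 [348.5648 303.2202]
scene 11 [348.589  303.2295]
side 0 [154.6436 278.2356]
side 11 [154.621  278.2401]
+y end (array([ 0.4868, -0.1387,  0.0864]), [np.float64(0.0011987239389470768), np.float64(0.0011987239389469884)])
-y end (array([ 0.4853, -0.1998,  0.082 ]), [np.float64(0.00010446804435374908), np.float64(0.00010446804435374435)])
```

Run:
```python
from h import *
np.set_printoptions(precision=4,suppress=True)
im=cv2.imread("pics/w11.png");cv2.imwrite("pics/w11c.png",cv2.resize(im[50:280,190:340],None,fx=3.5,fy=2.6,interpolation=cv2.INTER_CUBIC))
for n,x,y,w,h in (("scene",155,105,80,70),("side",290,140,80,70)):
    cv2.imwrite(f"pics/{n}11c.png",cv2.resize(cv2.imread(f"pics/{n}11.png")[y:y+h,x:x+w],None,fx=8,fy=8,interpolation=cv2.INTER_CUBIC))
```

```text
(no output)
```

View pics/w11c.png

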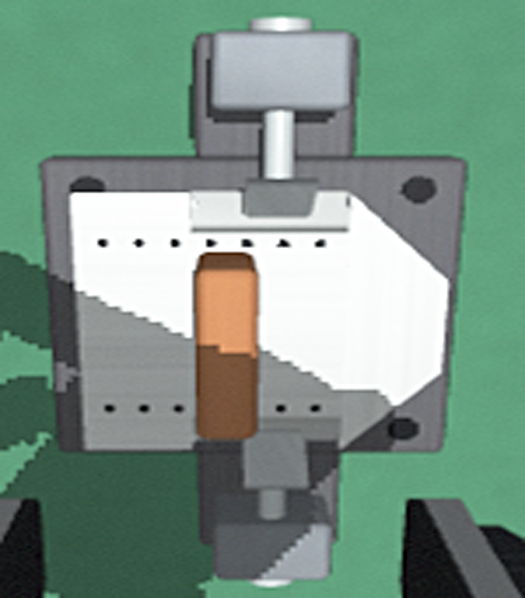

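View pics/scene11c.png

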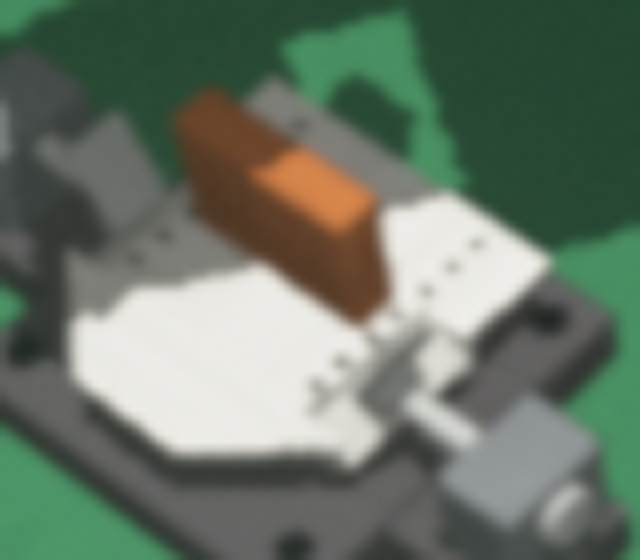

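View pics/side11c.png

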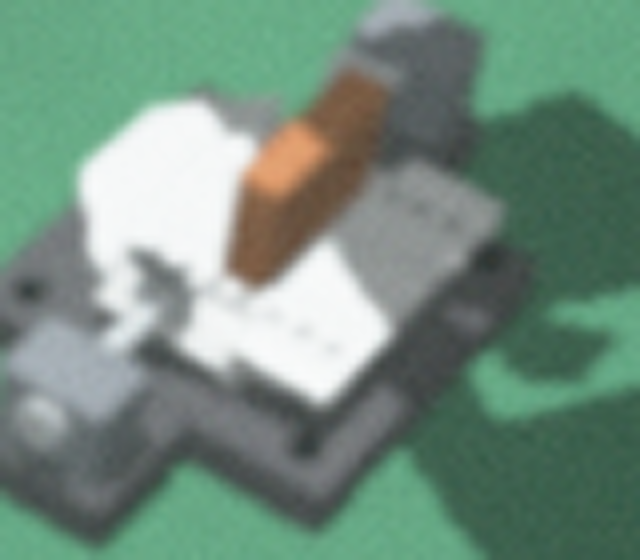

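Both catches are over the edges, the plate is level by eye and the robot is clear of it, so I'm handing in.

```bash
python3 -c "
from rig import env
o=env.observe();print(o['time_s'],o['ft_force'],abs(o['qvel']).max());print(env.close_job())"
```

```text
11.9667 [-0.35331213 -0.03915496 -0.57584953] 0.8652778343629509
the job is handed in; nothing more can be done
None
```

I set the template on the three balls, narrow end over the lone ball, and pressed it past both catches. I then let it go and backed the arm off straight up. The job was handed in at about 12 s, and no verdict comes back.

**First grasp missed:** the fingers shut on or just above the top of the grip. The cameras showed the real fingertips about 28 mm short of the reported TCP. I allowed for that, and the second grasp held.

**Last checks:**

| Check | Measured | Expected |
|---|---|---|
| Grip centre, sideways | (0.489, -0.171) | seat at about (0.489, -0.171) to (0.488, -0.174) |
| Long axis against world x | about 0.4° | seat x at about 0° |
| Grip top height | about 84 mm | 84.5 mm |
| Hand height at release | 25.6 mm | 25.6 mm |

- **Catches:** both rollers are seen over the plate's edges, and the fingers were clear of the template.
- **Square plate:** it did not move by any visible amount.

**Checks that disagreed:**
- **Level:** hand-picked points on the grip's two ends differed by 4 mm in height, which would be about 4° of tilt. I put this down to picking error, because the hand was level and at home height when it let go. There is no separate measurement of level.
- **Seat y:** the estimates differed by up to 3 mm between methods. The plate moved about 2.5 mm in y as it seated, which is within the 8 mm the grooves can take up.

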